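Slide the photo shelf back into its locating notches

ROBOT

A 7-joint arm with a two-finger parallel gripper is mounted at the origin on the work surface. World frame = base frame: x ahead of the robot, y to its left, z up, the work surface at z = 0. Lengths are in m, angles in rad, forces in N, time in s.
With the tool pointing down it reaches from about 0.4 to 0.85 m from the base axis. Payload 4.5 kg.
Tool frame: the origin (TCP) lies midway between the tips of the shut fingers; the grasp point (between the pads) lies 19 mm behind it (ctrl.pinch_z is the distance from the TCP to the grasp point, in m); x points along the fingers, z is the direction in which the jaws open and shut, and the axes are right-handed (so a half turn about x gives the same grasp; the last joint's range is limited). The gripper opens to 85 mm and grips with 20 to 120 N. Pads are 22 mm wide; open, the fingers measure 114 mm over their backs; the gripper's body (76 mm by 85 mm) begins 54 mm behind the grasp point. The pads swing forward as they close: fully open they stand 13 mm farther back than shut.
Start: joints at [-1.218, 0.689, -0.195, 1.565, 0.157, 0.902, -0.215], TCP at [0.196, 0.594, 0.231] pointing down, gripper open.
Joint ranges: [-3.01, 3.01], [-0.46, 2.08], [-1.47, 1.51], [0.13, 2.56], [-1, 4.14], [0.04, 2.09], [-2.66, 2.66]. Speed limits (rad/s): [2.57, 2.57, 3.14, 3.14, 3.14, 3.14, 3.14].

INTERFACE

Orientations are given as [roll, pitch, yaw] about the fixed x, y, z axes, in that order (R = Rz(yaw) Ry(pitch) Rx(roll)).
In Python, from cell import ctrl, eyes gives the robot as it stands.
- The arm moves only by the tool drive_tool, never from a script. Its argument "series" is text: rows parted by semicolons, each of 7 numbers parted by spaces: the shift along the tool's x, y, z in units of 40 mm (1.0 is 40 mm), then the turn, a rotation vector about the tool's x, y, z in units of 6 degrees (1.0 is 6 degrees), then the closure, from -1 (fully open) to 1 (shut), so that 0 is half open. In form: x y z wx wy wz fingers; .... A call has 1 to 8 rows; each row shifts and turns the commanded pose from where the row before left it, along the tool's axes as they then stand; what a row does not reach is not made up. A row lasts 1/10 s, in which the tool goes at most 50 mm and 8.59 degrees, less where a joint would pass 70% of its speed; a pose out of reach is approached as far as the arm can. A call is refused whole if a number of a shift passes 1 or a number of a turn 1, either way. A call with a gripper value outside its range is refused whole. The fingers move at their own pace and stop on an object; "newtons" is the grip in N (left out, the last holds). Time passes only in rows, so rows that do not move let the fingers close. It gives the time, the measured TCP pose, the force and the opening at its end, in the units of the state.
- ctrl.state(): the state, without advancing time (a new reading comes with each control period).
- eyes.snapshot(name): name is "scene" or "top" or "wrist"; returns a dict with "color" (400x640x3 uint8, red, green, blue), "fx", "fy", "cx", "cy" (pixels), "dist" ([k1, k2, p1, p2, k3] as OpenCV has them; the pictures are not rectified), "origin" and "orientation" of the camera in the world. Camera axes: x right, y down, z forward; pixel columns grow to the right and rows downward; lengths in m; the calibration is good to about 2 mm. A picture is of the moment at which its call begins. There is no depth.
- ctrl.sign_off(): hands the job in, once; it reports no verdict.
The state is a dict: "clock": time; "joints": joint angles; "qvel": joint speeds; "tau": joint torques, N m; "ee_pos": TCP position; "tool_rot": TCP orientation; "wrist_force": force on the tool from outside, world axes, zero at the start; "wrist_torque": the same for the moment, N m; "width": finger opening in m.
Only numpy, scipy, OpenCV 4.12 (cv2) and the standard library are available. Lean on these libraries where they do the work, as an engineer would, in place of code of your own. Each camera call takes 0.05 s, during which the arm holds its last target.

TASK

The vase is on its turntable ready to be photographed, but the black acrylic shelf under them is still pulled forward on the rails of the shooting stand. With the fingertips, push the shelf by its front edge back along the rails until you feel it drop into its locating notches, so that it sits down level on all four feet with the vase still standing on the turntable, then take the hand away. Push gently, do not lift anything, do not touch the vase or the turntable, and leave the trivet, bottle opener and light box alone.

Things in the scene. Friction and masses are not known exactly. Their poses are not given: they have to be found in the camera images.
- stand: Fixed shooting stand: two parallel aluminium rails on dark posts, 314 mm wide, 370 mm long. Origin on the table below the middle of the shelf's notched place. +x: along the rails, the way to push (away from the robot, turned up to 0.4 rad), z up. Rails from x -225 to +145 mm, running surface 70 mm above the table, outer flange 16 mm higher; open between them down to 6 mm floor ties.
- stand_seat (a point): The point of the stand, 62 mm above the table, where the shelf's origin comes to lie when all four feet are down in the notches (3 mm play either way along the rails); same axes as the stand. Once in, the notch walls stop the shelf dead and the push force rises.
- stand_notch (a point): Rear left notch, centre of its mouth, level with the rail's running surface. Each rail, 26 mm wide, has two such square notches, at stand x = -80 and +80 mm and y = +-139 mm, 20 mm long and 8 mm deep.
- shelf: Matte black acrylic board loose on the rails, 220 mm along them (its x) by 300 mm, 6 mm thick, 0.48 kg; with its load about 1 kg, slides at 2 to 5 N. Four feet, 14 mm long, 10 mm high, 80 mm before and behind its middle. Origin: its middle, level with the feet's undersides, 16 mm below its top face; 70 mm above the table on the rails, 62 mm in the notches. Starts 55 to 120 mm short of them.
- shelf_front (a point): Middle of the shelf's front face: the front edge is folded down into a flat upright lip, 200 mm wide, from 16 mm above to 21 mm below the shelf's origin. This point is on its outer face (looking along -x, to the robot), 110 mm in front of the shelf's origin and 1 mm below it. In front of the lip and under it, between the rails, is free room for the fingertips.
- turntable: White plastic turntable standing loose on the shelf, 168 mm across, 27 mm high, its top plate spinning freely on ball bearings; origin at the centre of its underside, on the shelf's middle line, about 13 mm beyond its middle.
- vase: Teal ceramic vase standing loose on the middle of the turntable, 82 mm at the widest, 132 mm tall, foot 60 mm across, about 0.28 kg; origin at the centre of its underside, z axis up.
- trivet: Red enamelled cast-iron trivet, round, 172 mm across with a small hanging loop, 23 mm high, lying on the table to the right of the stand; origin at the centre of its underside.
- opener: Chrome bottle opener 130 mm long, 6 mm thick, lying on the table on the robot's side of the stand, to the left; origin near its middle, on the table.
- lightbox: Small light box, 180 x 70 x 208 mm high, opal front towards the shelf, black rocker switch on top, fixed to the table to the left of the stand; origin at the centre of its underside.
Not all that is in view belongs to the job. Several things have the shape of the turntable; the one meant has the colours described above.

How it is judged:
At the end, for the whole second after the job is handed in: The shelf sits in its notches: within 6 mm of the notched place along the rails, within 2.5 mm of its full 8 mm drop, level within 1 degree and at rest; the turntable stands on the shelf and the vase upright at rest on the turntable, within 40 mm of its centre (x of shelf in the frame of stand between -0.006 and 0.006 m and z of shelf in the frame of stand below 0.0645 m and angle between shelf's own z axis and vertical below 0.018 rad and linear speed of each of shelf, vase below 0.01 m/s and angle between vase's own z axis and vertical below 0.1 rad and horizontal distance between vase and turntable below 0.04 m and z of vase in the frame of turntable between 0.022 and 0.032 m and z of turntable in the frame of shelf between 0.012 and 0.02 m); the robot touches nothing.
It fails at once if the shelf, the turntable or the vase is lifted (z of shelf in the frame of stand above 0.08 m or z of turntable in the frame of stand above 0.1 m or z of vase in the frame of stand above 0.13 m).
It fails at once if the vase tips over (angle between vase's own z axis and vertical above 0.3 rad).
It fails at once if the hand or arm touches the vase, the turntable or the light box (contact force between any of the fingers, the arm and vase above 0.5 N or contact force between any of the fingers, the arm and turntable above 0.5 N or contact force between any of the fingers, the arm and lightbox above 1 N).
It fails at once if the shelf is forced: pushed with more than 50 N (contact force between any of the fingers, the arm and shelf above 50 N).
It fails at once if the trivet or the bottle opener is moved by more than 10 mm (distance of any of trivet, opener from where it was at the start of the episode above 0.01 m).
It also fails if it takes over 40 s, if anything falls off the work surface, if the arm or the gripper's body presses on something with over 40 N, if the wrist force passes 120 N, or if a joint passes its speed limit or range.

## Working session

There is one attempt and no reset: what is moved stays moved. The work goes in short steps, Python scripts to look and compute and a tool call to move; the robot and the scene stay as the last step left them, time stands still between calls to the robot, and variables do not carry over. Pictures are saved under pics/ and viewed, and the job is handed in when it is done.

Besides the shell and the picture viewer there is one more tool, called after "Emit:" as a command line: name --argument value ..., lists and objects as JSON in quotes. drive_tool: Moves the arm, as the interface text tells. Its arguments: {"type":"object","properties":{"series":{"type":"string"},"newtons":{"type":"number"}},"required":["series"]}

```bash
ls; mkdir -p pics; cat > h.py <<'E'
import numpy as np, cv2
from scipy.spatial.transform import Rotation as Ro
from cell import ctrl, eyes
def Rm(o):
    o=np.array(o,float)
    if o.shape==(3,3): return o
    return Ro.from_euler('xyz',o).as_matrix() if o.size==3 else Ro.from_quat(o).as_matrix()
def snap(n,f):
    s=eyes.snapshot(n); cv2.imwrite('pics/'+f,s['color'][:,:,::-1])
    import pickle; pickle.dump(s,open('pics/'+f+'.pkl','wb')); return s
def K(s): return np.array([[s['fx'],0,s['cx']],[0,s['fy'],s['cy']],[0,0,1]])
def ray(s,uv):
    p=cv2.undistortPoints(np.array(uv,float).reshape(-1,1,2),K(s),np.array(s['dist'],float)).reshape(-1,2)
    d=np.c_[p,np.ones(len(p))]@Rm(s['orientation']).T
    return np.array(s['origin']),d
def plane(s,uv,z):
    o,d=ray(s,uv); return o+d*((z-o[2])/d[:,2])[:,None]
def proj(s,P):
    R=Rm(s['orientation']); c=(np.array(P,float).reshape(-1,3)-s['origin'])@R
    return cv2.projectPoints(c,np.zeros(3),np.zeros(3),K(s),np.array(s['dist'],float))[0].reshape(-1,2)
def load(f):
    import pickle; return pickle.load(open('pics/'+f+'.pkl','rb'))
E
python3 - <<'E'
from h import *
print(ctrl.state())
for n in ['scene','top','wrist']:
    s=snap(n,n+'0.png'); print(n,s['origin'],s['orientation'],s['fx'],s['dist'])
E
```

```text
pics
{'clock': 0.0, 'joints': array([-1.21822793,  0.69000647, -0.19449782,  1.56635426,  0.15730868,
        0.90252151, -0.21509545]), 'qvel': array([ 0.00138148, -0.00122777,  0.00073623, -0.00046274, -0.00111904,
        0.00172438,  0.0002905 ]), 'tau': array([-5.59865020e-04, -5.39601159e+01, -1.26645036e+00, -1.58544928e+01,
        9.18960432e-03,  9.40427795e-03, -3.15401917e-05]), 'ee_pos': array([0.19572625, 0.5928639 , 0.2304669 ]), 'tool_rot': array([-3.05924984,  1.56889874, -1.80713879]), 'wrist_force': array([-0.44788079,  0.35909305, -0.25905255]), 'wrist_torque': array([-0.00042896,  0.01742365,  0.04327929]), 'width': 0.08545741061802313}
scene [0.71200442 0.66636334 0.67084134] [-2.27397743 -0.01752264  2.94062578] 364.5115247089024 [-0.01510659  0.          0.          0.          0.        ]
top [ 0.40582955 -0.01652301  1.18653128] [-2.99516451  0.01497002 -1.58260121] 374.5630758371577 [-0.05153474  0.          0.          0.          0.        ]
wrist [0.12758442 0.61607397 0.37319427] [2.85216027e+00 2.72103999e-03 1.25288054e+00] 282.9993403984244 [-0.02405145  0.          0.          0.          0.        ]
```

View pics/scene0.png

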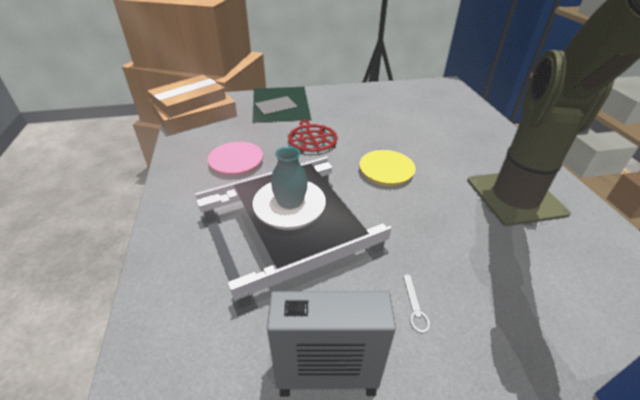

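View pics/top0.png

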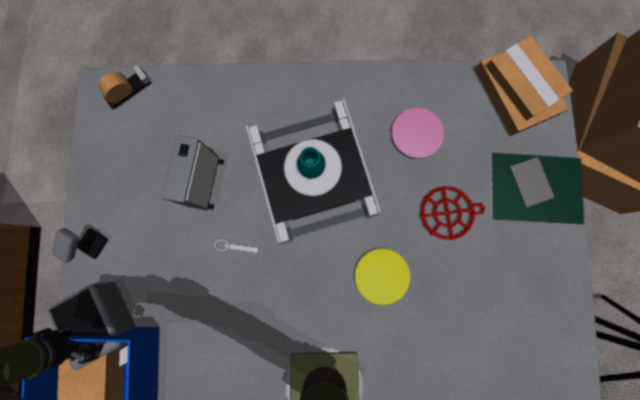

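View pics/wrist0.png

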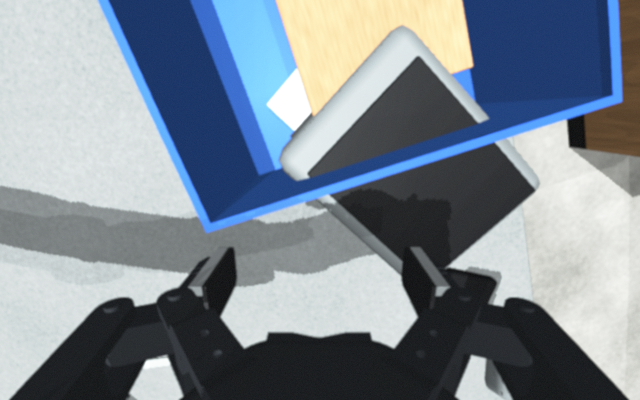

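The top view shows the stand around (313,170), with the black shelf's front edge from about (275,222) to (380,198). The robot base is at the bottom, and the opener lies near (236,247). Next I'll zoom in and measure.

```bash
python3 - <<'E'
from h import *
s=load('top0.png'); c=s['color'][90:255,235:395,::-1]
cv2.imwrite('pics/topz.png',cv2.resize(c,None,fx=3.6,fy=3.6,interpolation=cv2.INTER_CUBIC))
c=s['color'][90:255,235:395]
hsv=cv2.cvtColor(s['color'],cv2.COLOR_RGB2HSV)
m=((hsv[...,2]<45)).astype(np.uint8); m[:90]=0;m[255:]=0;m[:,:235]=0;m[:,395:]=0
n,l,st,_=cv2.connectedComponentsWithStats(m)
i=1+np.argmax(st[1:,4]); print(st[i])
mm=(l==i).astype(np.uint8)
cn=max(cv2.findContours(mm,0,2)[0],key=cv2.contourArea)
r=cv2.minAreaRect(cn); b=cv2.boxPoints(r); print(r,b)
P=plane(s,b,0.086); print(P); 
for k in range(4): print(np.linalg.norm(P[k]-P[(k+1)%4]))
E
```

```text
[ 258  129  113   93 4103]
((313.70355224609375, 175.5179443359375), (71.2110595703125, 98.31229400634766), 73.66395568847656) [[256.51715 155.17603]
 [350.8604  127.52369]
 [370.88995 195.85986]
 [276.5467  223.5122 ]]
[[ 0.69680287  0.19538823  0.086     ]
 [ 0.7790782  -0.09249146  0.086     ]
 [ 0.56720554 -0.14689611  0.086     ]
 [ 0.4887417   0.13310725  0.086     ]]
0.29940599174461946
0.218746185416616
0.29078936253061194
0.2171828022971614
```

View pics/topz.png

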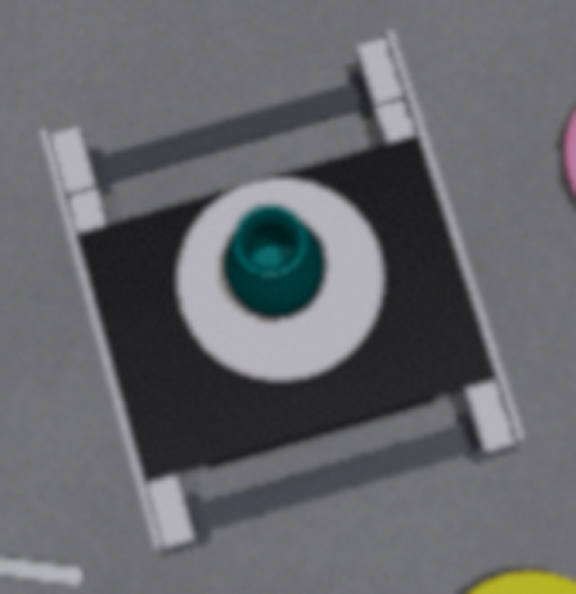

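```bash
python3 - <<'E'
from h import *
s=load('top0.png')
z=lambda a:np.array(a)/3.6+[235,90]-0.36
B=dict(FL=(148,475),FR=(495,380),RR=(418,140),RL=(80,235))
P={k:plane(s,[z(v)],0.086)[0] for k,v in B.items()}
for k in P: print(k,P[k])
d=lambda a,b:np.linalg.norm(P[a]-P[b])
print('w',d('FL','FR'),d('RL','RR'),'l',d('FL','RL'),d('FR','RR'))
x=(P['RL']+P['RR']-P['FL']-P['FR']); print('yaw x',np.arctan2(x[1],x[0]))
y=P['FL']+P['RL']-P['FR']-P['RR']; print('yaw y',np.arctan2(-y[0],y[1]))
print('mid',sum(P.values())/4,'frontmid',(P['FL']+P['FR'])/2)
# lip ends
L=plane(s,[z((208,468)),z((440,395))],0.086);print('lip',L,np.linalg.norm(L[0]-L[1]),L.mean(0))
# flange ends at z .086 outer corners: rear-left, front-left, rear-right, front-right
F=plane(s,[z((42,130)),z((158,550)),z((391,31)),z((522,438))],0.086);print(F)
print('rail len',np.linalg.norm(F[0]-F[1]),np.linalg.norm(F[2]-F[3]),'width',np.linalg.norm(F[0]-F[2]),np.linalg.norm(F[1]-F[3]))
x=F[0]-F[1]+F[2]-F[3]; a=np.arctan2(x[1],x[0]); print('rail yaw',a)
u=np.array([np.cos(a),np.sin(a),0]); c=F.mean(0); o=c+0.04*u; print('stand origin',o)
m=sum(P.values())/4; print('shelf in stand',(m-o)@u,(m-o)@[-u[1],u[0],0])
E
```

```text
FL [0.49445956 0.13549055 0.086     ]
FR [ 0.5691462  -0.15066724  0.086     ]
RR [ 0.77588355 -0.09207963  0.086     ]
RL [0.69759055 0.19434775 0.086     ]
w 0.29574376542932324 0.2969350735508562 l 0.21148609892163958 0.21487866059822863
yaw x 0.2790654542944103
yaw y 0.26107562149317287
mid [0.63426996 0.02177286 0.086     ] frontmid [ 0.53180288 -0.00758834  0.086     ]
lip [[ 0.49959503  0.08623035  0.086     ]
 [ 0.55729801 -0.10501798  0.086     ]] 0.19976375296396914 [ 0.52844652 -0.00939381  0.086     ]
[[ 0.79059304  0.22854009  0.086     ]
 [ 0.43329395  0.12702487  0.086     ]
 [ 0.87405593 -0.07127048  0.086     ]
 [ 0.52079777 -0.17129809  0.086     ]]
rail len 0.3714404128867386 0.3671469097866845 width 0.3112112408210958 0.3108914738151767
rail yaw 0.27638136585567047
stand origin [0.69316714 0.03916414 0.086     ]
shelf in stand -0.06140764377384621 -0.0006596361039703251
```

```bash
cat >> h.py <<'E'
def plan(wps):
    """wps: list of (pos,R,n). prints rows in tool units from current measured pose"""
    st=ctrl.state(); p=np.array(st['ee_pos']); R=Rm(st['tool_rot'])
    print('clock',st['clock'],'p',p.round(4),'F',np.round(st['wrist_force'],2))
    for q,Q,n in wps:
        rv=Ro.from_matrix(R.T@Q).as_rotvec(); dp=(np.array(q)-p)/n
        for k in range(n):
            t=R.T@dp/0.04; w=np.degrees(rv)/6/n
            row=np.r_[t,w].round(2); print(' '.join('%g'%v for v in row))
            p=p+R@(row[:3]*.04); R=R@Ro.from_rotvec(np.radians(row[3:]*6)).as_matrix()
        print('--> ',p.round(4))
def Rt(yaw,tilt):
    u=np.array([np.cos(yaw),np.sin(yaw),0]);v=np.array([-u[1],u[0],0])
    x=np.cos(tilt)*np.array([0,0,-1])+np.sin(tilt)*u
    return x,u,v
E
python3 - <<'E'
from h import *
s=load('top0.png')
print('lightbox top',plane(s,[(178,136),(198,140),(163,198),(190,206)],0.208).round(3))
print('opener',plane(s,[(215,245),(257,250)],0.003).round(3), 'yellow',plane(s,[(355,277),(383,250)],0.0).round(3))
R=Rm(ctrl.state()['tool_rot']); print(R.round(3))
w=load('wrist0.png'); print('cam in tool', R.T@(w['origin']-ctrl.state()['ee_pos']))
E
```

```text
lightbox top [[0.723 0.39  0.208]
 [0.71  0.334 0.208]
 [0.551 0.423 0.208]
 [0.529 0.348 0.208]]
opener [[0.429 0.34  0.003]
 [0.412 0.206 0.003]] yellow [[ 0.326 -0.1    0.   ]
 [ 0.408 -0.19   0.   ]]
[[-0.    -0.95   0.313]
 [-0.001  0.313  0.95 ]
 [-1.    -0.    -0.001]]
cam in tool [-0.14253163  0.07195365  0.00031279]
```

```bash
python3 - <<'E'
from h import *
x,u,v=Rt(0.272,0); D=np.c_[x,np.cross(v,x),v]
x,u,v=Rt(0.272,np.radians(20)); T=np.c_[x,np.cross(v,x),v]
lip=np.array([0.5285,-0.0085,0])
A=lip-0.065*u+[0,0,0.2]; B=lip-0.065*u+[0,0,0.058]
plan([((0.33,0.28,0.27),D,8),(A,T,8),(B,T,4)])
E
```

```text
clock 0.15 p [0.1958 0.593  0.2307] F [-0.62 -0.45  0.93]
-0.12 -0.7 -0.8 -0.71 -0 -0
-0.12 -0.64 -0.85 -0.71 -0 -0
-0.12 -0.58 -0.89 -0.71 -0 -0
-0.12 -0.51 -0.93 -0.71 -0 -0
-0.12 -0.44 -0.97 -0.71 -0 -0
-0.12 -0.37 -1 -0.71 -0 -0
-0.12 -0.29 -1.02 -0.71 -0 -0
-0.12 -0.21 -1.04 -0.71 -0 -0
-->  [0.3295 0.2804 0.2695]
0.22 -0.15 -1.04 0.01 -0 -0.42
0.22 -0.14 -1.04 0.01 -0 -0.42
0.23 -0.13 -1.04 0.01 -0 -0.42
0.24 -0.12 -1.04 0.01 -0 -0.42
0.24 -0.11 -1.04 0.01 -0 -0.42
0.25 -0.1 -1.04 0.01 -0 -0.42
0.25 -0.09 -1.04 0.01 -0 -0.42
0.25 -0.08 -1.04 0.01 -0 -0.42
-->  [ 0.4655 -0.0272  0.1999]
0.83 0.3 0.01 -0.01 -0 0.01
0.83 0.3 0.01 -0.01 -0 0.01
0.83 0.3 0.01 -0.01 -0 0.01
0.84 0.3 0.01 -0.01 -0 0.01
-->  [ 0.4656 -0.0256  0.0583]
```

Emit:
drive_tool --series "-0.12 -0.7 -0.8 -0.71 0 0 0; -0.12 -0.64 -0.85 -0.71 0 0 0; -0.12 -0.58 -0.89 -0.71 0 0 0; -0.12 -0.51 -0.93 -0.71 0 0 0; -0.12 -0.44 -0.97 -0.71 0 0 0; -0.12 -0.37 -1 -0.71 0 0 0; -0.12 -0.29 -1 -0.71 0 0 0; -0.12 -0.21 -1 -0.71 0 0 0"

```text
clock: 0.95
ee_pos: [0.3296, 0.2813, 0.2698]
tool_rot: [3.091, 1.57, -1.343]
wrist_force: [1.3, -1.1, -0.2]
width: 0.0425
```

Emit:
drive_tool --series "0.2 -0.15 -1 0 0 -0.42 0; 0.2 -0.14 -1 0 0 -0.42 0; 0.2 -0.13 -1 0 0 -0.42 0; 0.2 -0.12 -1 0 0 -0.42 0; 0.2 -0.11 -1 0 0 -0.42 0; 0.2 -0.1 -1 0 0 -0.42 0; 0.2 -0.09 -1 0 0 -0.42 0; 0 0 0 0 0 -0.42 0"

```text
clock: 1.75
ee_pos: [0.4447, 0.0176, 0.2183]
tool_rot: [-1.589, 1.258, 0.25]
wrist_force: [-0.8, 0.8, -0.1]
width: 0.0427
```

```bash
python3 - <<'E'
from h import *
x,u,v=Rt(0.272,np.radians(20)); T=np.c_[x,np.cross(v,x),v]
lip=np.array([0.5285,-0.0085,0])
B=lip-0.065*u
plan([(B+[0,0,.19],T,3),(B+[0,0,0.11],T,3)])
print(ctrl.state()['joints'].round(2))
snap('wrist','w1.png')
snap('scene','s1.png')
E
```

```text
clock 1.75 p [0.4447 0.0176 0.2183] F [-0.85  0.76 -0.13]
0.25 0 -0.4 -0.01 -0.02 -0.12
0.25 0.01 -0.4 -0.01 -0.02 -0.12
0.25 0.01 -0.4 -0.01 -0.02 -0.12
-->  [ 0.466  -0.0265  0.1898]
0.63 0.23 0 -0 -0 0
0.63 0.23 0 -0 -0 0
0.63 0.23 0 -0 -0 0
-->  [ 0.466  -0.0265  0.1094]
[ 0.01  0.42 -0.18  2.38  0.87  0.05  0.83]
```

View pics/w1.png

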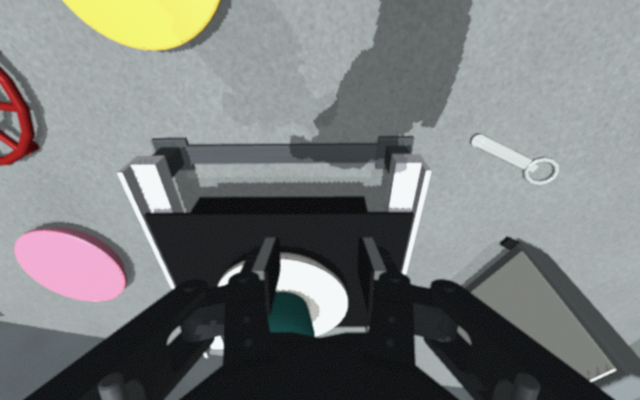

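View pics/s1.png

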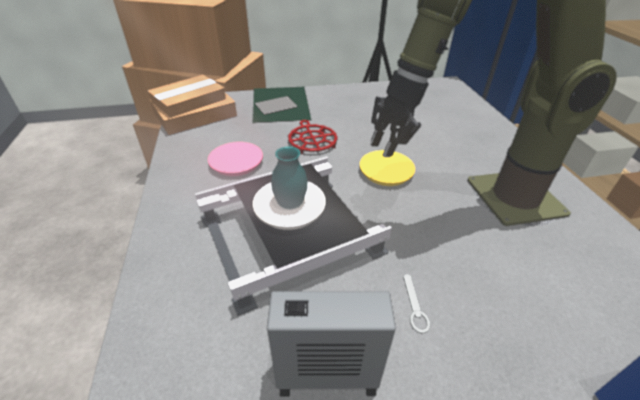

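The wrist view shows the lip centred between the fingers at about columns 190–370, row 205, and the hand squared to it. Joint 6 is near its lower limit at 20° of tilt, so I'll cut the tilt to 8°.

```bash
python3 - <<'E'
from h import *
x,u,v=Rt(0.272,np.radians(8)); T=np.c_[x,np.cross(v,x),v]
lip=np.array([0.5285,-0.0085,0])
B=lip-0.05*u
plan([(B+[0,0,.2],T,4),(B+[0,0,0.11],T,4)])
E
```

```text
clock 1.85 p [0.4449 0.022  0.2193] F [ 0.51  0.23 -0.46]
0.16 -0.09 -0.32 0 -0.01 0.42
0.15 -0.1 -0.32 0 -0.01 0.42
0.15 -0.11 -0.32 0 -0.01 0.42
0.14 -0.11 -0.32 0 -0.01 0.42
-->  [ 0.4798 -0.0215  0.2001]
0.56 0.08 -0 0 0 -0
0.56 0.08 -0 0 0 -0
0.56 0.08 -0 0 0 -0
0.56 0.08 -0 0 0 -0
-->  [ 0.4795 -0.0214  0.1096]
```

Emit:
drive_tool --series "0.16 -0.09 -0.32 0 -0.01 0.42 0; 0.15 -0.1 -0.32 0 -0.01 0.42 0; 0.15 -0.11 -0.32 0 -0.01 0.42 0; 0.14 -0.11 -0.32 0 0 0.42 0; 0.4 0.06 0 0 0 0 0; 0.4 0.06 0 0 0 0 0; 0.4 0.06 0 0 0 0 0; 0 0 0 0 0 0 0"

```text
clock: 2.65
ee_pos: [0.4784, -0.0185, 0.1506]
tool_rot: [-1.554, 1.434, 0.295]
wrist_force: [-0.6, 0.1, 0.8]
width: 0.0425
```

```bash
python3 - <<'E'
from h import *
x,u,v=Rt(0.272,np.radians(8)); T=np.c_[x,np.cross(v,x),v]
lip=np.array([0.5285,-0.0085,0])
B=lip-0.05*u
plan([(B+[0,0,0.058],T,4)])
print(ctrl.state()['joints'].round(2))
snap('wrist','w2.png');snap('scene','s2.png')
E
```

```text
clock 2.65 p [ 0.4784 -0.0185  0.1506] F [-0.65  0.11  0.84]
0.57 0.07 -0.03 0.01 0.01 -0.01
0.57 0.07 -0.02 0.01 0.01 -0.01
0.57 0.07 -0.02 0.01 0.01 -0.01
0.57 0.07 -0.02 0.01 0.01 -0.01
-->  [ 0.4808 -0.0215  0.0588]
[ 0.26  0.64 -0.46  2.19  0.83  0.33  0.96]
```

View pics/w2.png

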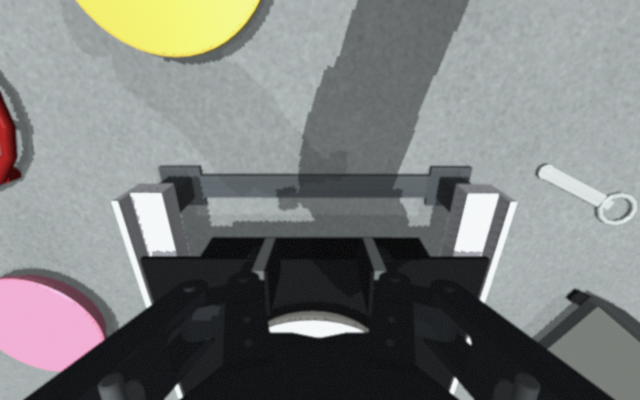

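View pics/s2.png

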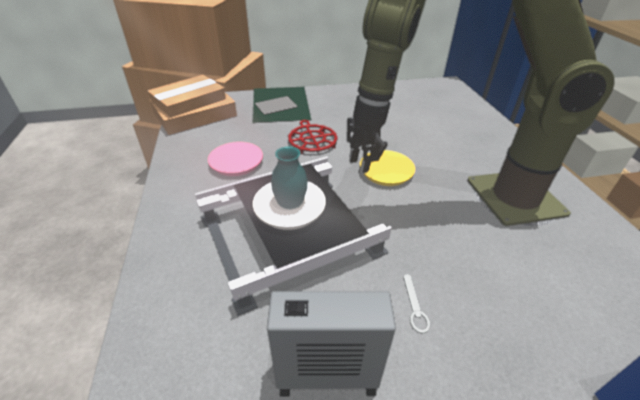

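Emit:
drive_tool --series "0.5 0.07 -0.02 0 0 0 0; 0.5 0.07 -0.02 0 0 0 0; 0.5 0.07 -0.02 0 0 0 0; 0.5 0.07 -0.02 0 0 0 0; 0.2 0 0 0 0 0 0; 0 0 0 0 0 0 0"

```text
clock: 3.35
ee_pos: [0.4787, -0.0223, 0.0755]
tool_rot: [-1.565, 1.442, 0.285]
wrist_force: [-0.4, -0.1, 0.6]
width: 0.0424
```

```bash
python3 - <<'E'
from h import *
st=ctrl.state();p=st['ee_pos'];print(p,st['joints'].round(2),st['wrist_force'].round(1))
u=np.array([np.cos(.272),np.sin(.272),0])
d=np.array([.5285,-.0085,0])-p; print('gap along u',d@u,'lat',d@[-u[1],u[0],0])
snap('wrist','w3.png');s=snap('scene','s3.png')
print(proj(s,[p]))
c=s['color'][130:300,240:440,::-1]; cv2.imwrite('pics/s3z.png',cv2.resize(c,None,fx=3.5,fy=3.5,interpolation=2))
E
```

```text
[ 0.47866067 -0.0222933   0.07548987] [ 0.05  0.78 -0.12  2.24  1.51  0.05  0.31] [-0.4 -0.1  0.6]
gap along u 0.051712698555971506 lat -0.00010355777464138539
[[355.00415915 189.93266972]]
```

View pics/w3.png

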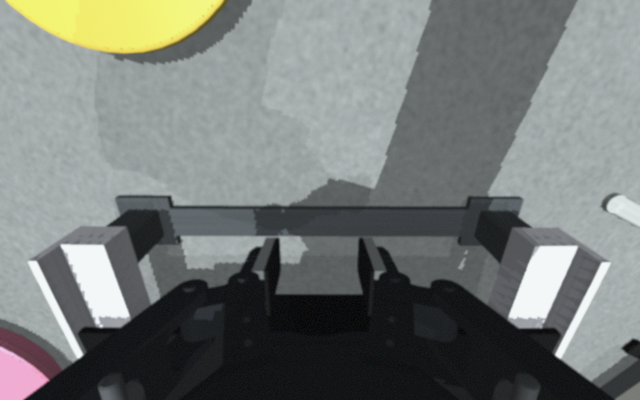

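View pics/s3z.png

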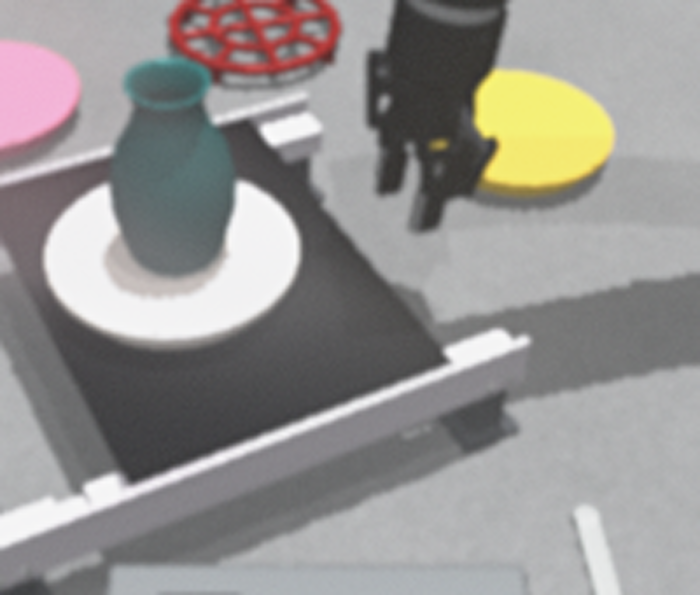

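The hand is clear in front of the lip, centred laterally with a gap of about 50 mm. It stopped at z = 75 mm because joint 6 is again near its limit. I'll move forward with less tilt while descending.

```bash
python3 - <<'E'
from h import *
x,u,v=Rt(0.272,np.radians(3)); T=np.c_[x,np.cross(v,x),v]
lip=np.array([0.5285,-0.0085,0])
plan([(lip-0.028*u+[0,0,0.074],T,4),(lip-0.028*u+[0,0,0.057],T,3)])
E
```

```text
clock 3.45 p [ 0.4787 -0.0227  0.0761] F [-0.17  0.46 -0.1 ]
0.03 -0.15 0 0.01 0 0.18
0.03 -0.15 0 0.01 0 0.18
0.03 -0.15 0 0.01 0 0.18
0.02 -0.15 0 0.01 0 0.18
-->  [ 0.5021 -0.0161  0.0742]
0.14 0.01 0 0 0 0.01
0.14 0.01 0 0 0 0.01
0.14 0.01 0 0 0 0.01
-->  [ 0.5018 -0.0162  0.0573]
```

Emit:
drive_tool --series "0.03 -0.15 0 0 0 0.18 0; 0.03 -0.15 0 0 0 0.18 0; 0.03 -0.15 0 0 0 0.18 0; 0.02 -0.15 0 0 0 0.18 0; 0.14 0 0 0 0 0 0; 0.14 0 0 0 0 0 0; 0.14 0 0 0 0 0 0; 0 0 0 0 0 0 0"

```text
clock: 4.25
ee_pos: [0.5006, -0.0184, 0.0564]
tool_rot: [-1.642, 1.506, 0.206]
wrist_force: [0.7, 0.2, -0.3]
width: 0.0424
```

```bash
cat > q.py <<'E'
from h import *
st=ctrl.state();p=st['ee_pos'];print('t',st['clock'],p.round(4),st['joints'].round(2),'tilt/yaw',Rm(st['tool_rot']).round(3).tolist())
u=np.array([np.cos(.272),np.sin(.272),0]);v=np.array([-u[1],u[0],0])
d=np.array([.5285,-.0085,0])-p; print('gap along u %.4f lat %.4f'%(d@u,d@v),'Fu %.2f Fv %.2f Fz %.2f'%(st['wrist_force']@u,st['wrist_force']@v,st['wrist_force'][2]),'T',np.round(st['wrist_torque'],2))
E
python3 q.py
```

```text
t 4.25 [ 0.5006 -0.0184  0.0564] [ 0.19  0.85 -0.39  2.12  1.1   0.32  0.71] tilt/yaw [[0.063, -0.96, -0.273], [0.013, -0.273, 0.962], [-0.998, -0.065, -0.005]]
gap along u 0.0295 lat 0.0020 Fu 0.70 Fv 0.03 Fz -0.25 T [ 0.02  0.06 -0.06]
```

Emit:
drive_tool --series "0.007 -0.1 0.02 0 0 0 0; 0.007 -0.1 0.02 0 0 0 0; 0.007 -0.1 0.01 0 0 0 0; 0.004 -0.06 0 0 0 0 0; 0.004 -0.06 0 0 0 0 0; 0.004 -0.06 0 0 0 0 0; 0.004 -0.06 0 0 0 0 0; 0.004 -0.06 0 0 0 0 0"

```text
clock: 5.05
ee_pos: [0.5227, -0.0105, 0.0568]
tool_rot: [-1.651, 1.507, 0.196]
wrist_force: [-5.2, -1.3, 2.6]
width: 0.0428
```

```bash
python3 q.py
```

```text
t 5.05 [ 0.5227 -0.0105  0.0568] [ 0.21  0.87 -0.45  2.05  1.03  0.39  0.78] tilt/yaw [[0.062, -0.96, -0.272], [0.012, -0.272, 0.962], [-0.998, -0.063, -0.005]]
gap along u 0.0062 lat 0.0004 Fu -5.32 Fv 0.16 Fz 2.59 T [-0.25  1.    0.04]
```

Emit:
drive_tool --series "0.004 -0.06 0 0 0 0 0; 0.004 -0.06 0 0 0 0 0; 0.004 -0.06 0 0 0 0 0; 0.004 -0.06 0 0 0 0 0; 0.004 -0.06 0 0 0 0 0; 0.004 -0.06 0 0 0 0 0; 0.004 -0.06 0 0 0 0 0; 0.004 -0.06 0 0 0 0 0"

```text
clock: 5.85
ee_pos: [0.5431, -0.0044, 0.057]
tool_rot: [-1.633, 1.504, 0.214]
wrist_force: [-2.2, -0.1, -1.8]
width: 0.0429
```

```bash
python3 q.py; python3 - <<'E'
from h import *
snap('scene','s4.png')
E
```

```text
t 5.85 [ 0.5431 -0.0044  0.057 ] [ 0.22  0.88 -0.49  1.99  0.99  0.44  0.83] tilt/yaw [[0.065, -0.96, -0.273], [0.014, -0.272, 0.962], [-0.998, -0.067, -0.004]]
gap along u -0.0151 lat 0.0000 Fu -2.13 Fv 0.46 Fz -1.79 T [-0.19  0.63 -0.04]
```

View pics/s4.png

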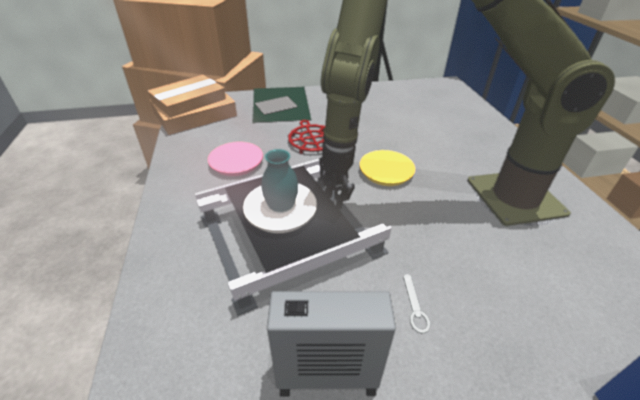

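The shelf has slid back with the vase standing, at (280,185), and the push force is low.

Emit:
drive_tool --series "0.005 -0.06 0 0 0 0 0; 0.005 -0.06 0 0 0 0 0; 0.005 -0.06 0 0 0 0 0; 0.005 -0.06 0 0 0 0 0; 0.005 -0.06 0 0 0 0 0; 0.005 -0.06 0 0 0 0 0; 0.005 -0.06 0 0 0 0 0; 0.005 -0.06 0 0 0 0 0"

```text
clock: 6.7
ee_pos: [0.5616, 0.0007, 0.057]
tool_rot: [-1.637, 1.504, 0.21]
wrist_force: [-3.8, -1.3, 3.9]
width: 0.0425
```

```bash
python3 q.py
```

```text
t 6.7 [0.5616 0.0007 0.057 ] [ 0.23  0.9  -0.52  1.94  0.95  0.49  0.87] tilt/yaw [[0.066, -0.96, -0.273], [0.014, -0.272, 0.962], [-0.998, -0.067, -0.004]]
gap along u -0.0344 lat -0.0000 Fu -4.02 Fv -0.19 Fz 3.89 T [-0.25  0.88 -0.01]
```

Emit:
drive_tool --series "0.003 -0.04 0 0 0 0 0; 0.003 -0.04 0 0 0 0 0; 0.003 -0.04 0 0 0 0 0; 0.003 -0.04 0 0 0 0 0; 0.003 -0.04 0 0 0 0 0; 0.003 -0.04 0 0 0 0 0"

```text
clock: 7.3
ee_pos: [0.5708, 0.0034, 0.0567]
tool_rot: [-1.635, 1.504, 0.212]
wrist_force: [-4.4, -1.4, 3.8]
width: 0.0428
```

```bash
python3 q.py
```

```text
t 7.3 [0.5708 0.0034 0.0567] [ 0.23  0.91 -0.53  1.91  0.94  0.51  0.89] tilt/yaw [[0.065, -0.96, -0.273], [0.014, -0.272, 0.962], [-0.998, -0.067, -0.004]]
gap along u -0.0440 lat -0.0001 Fu -4.64 Fv -0.18 Fz 3.80 T [-0.25  0.8   0.02]
```

Emit:
drive_tool --series "0.002 -0.03 0 0 0 0 0; 0.002 -0.03 0 0 0 0 0; 0.002 -0.03 0 0 0 0 0; 0.002 -0.03 0 0 0 0 0"

```text
clock: 7.7
ee_pos: [0.5754, 0.0047, 0.0567]
tool_rot: [-1.634, 1.504, 0.213]
wrist_force: [-3.4, -0.5, 1.9]
width: 0.0431
```

```bash
python3 q.py
```

```text
t 7.7 [0.5754 0.0047 0.0567] [ 0.23  0.92 -0.54  1.9   0.93  0.52  0.9 ] tilt/yaw [[0.065, -0.96, -0.273], [0.014, -0.272, 0.962], [-0.998, -0.067, -0.004]]
gap along u -0.0487 lat -0.0001 Fu -3.44 Fv 0.48 Fz 1.86 T [-0.21  0.8  -0.01]
```

Emit:
drive_tool --series "0.002 -0.03 0 0 0 0 0; 0.002 -0.03 0 0 0 0 0; 0.002 -0.03 0 0 0 0 0"

```text
clock: 8.0
ee_pos: [0.5789, 0.0058, 0.0567]
tool_rot: [-1.633, 1.504, 0.214]
wrist_force: [-3.7, -0.6, 2.4]
width: 0.043
```

```bash
python3 q.py;  python3 - <<'E'
from h import *
s=snap('scene','s5.png')
c=s['color'][130:300,180:400,::-1]; cv2.imwrite('pics/s5z.png',cv2.resize(c,None,fx=3.5,fy=3.5,interpolation=2))
E
```

```text
t 8.0 [0.5789 0.0058 0.0567] [ 0.23  0.92 -0.54  1.88  0.92  0.53  0.9 ] tilt/yaw [[0.065, -0.96, -0.273], [0.014, -0.272, 0.962], [-0.998, -0.067, -0.004]]
gap along u -0.0524 lat -0.0002 Fu -3.68 Fv 0.43 Fz 2.37 T [-0.16  0.79  0.03]
```

View pics/s5z.png

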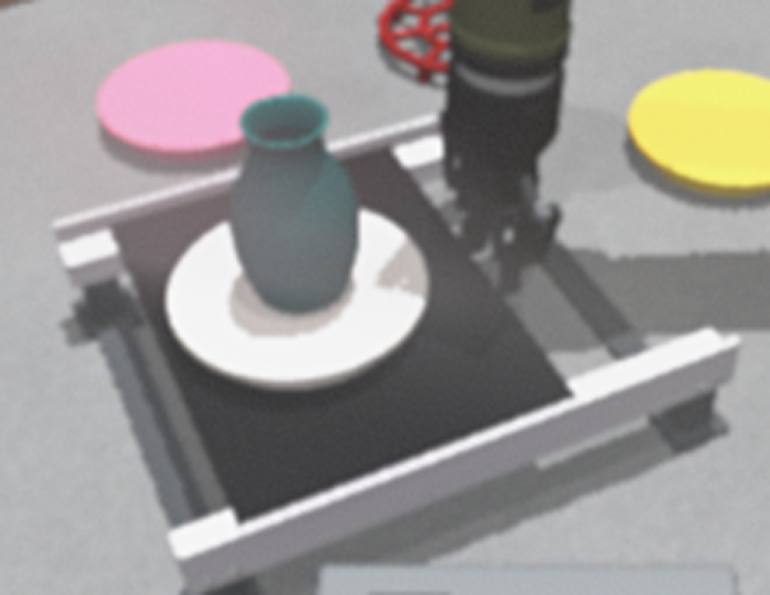

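The shelf now covers the rear notches and the vase is standing at (300,205) in the crop. The force is still sliding friction, so it hasn't hit the stop yet.

Emit:
drive_tool --series "0.002 -0.03 0 0 0 0 0; 0.002 -0.03 0 0 0 0 0; 0.002 -0.03 0 0 0 0 0"

```text
clock: 8.35
ee_pos: [0.5822, 0.0066, 0.0567]
tool_rot: [-1.635, 1.504, 0.212]
wrist_force: [-3.3, -1.4, 1.8]
width: 0.0427
```

```bash
python3 q.py
```

```text
t 8.35 [0.5822 0.0066 0.0567] [ 0.23  0.92 -0.55  1.87  0.92  0.54  0.91] tilt/yaw [[0.065, -0.96, -0.273], [0.014, -0.272, 0.962], [-0.998, -0.067, -0.004]]
gap along u -0.0558 lat -0.0001 Fu -3.54 Fv -0.48 Fz 1.83 T [-0.15  0.75 -0.02]
```

Emit:
drive_tool --series "0.002 -0.03 0 0 0 0 0; 0.002 -0.03 0 0 0 0 0; 0 0 0 0 0 0 0"

```text
clock: 8.65
ee_pos: [0.5827, 0.0068, 0.0566]
tool_rot: [-1.647, 1.507, 0.2]
wrist_force: [-7.5, -2.1, 4.6]
width: 0.0427
```

```bash
python3 q.py
```

```text
t 8.65 [0.5827 0.0068 0.0566] [ 0.23  0.92 -0.55  1.87  0.91  0.55  0.91] tilt/yaw [[0.062, -0.96, -0.273], [0.013, -0.272, 0.962], [-0.998, -0.063, -0.005]]
gap along u -0.0564 lat -0.0001 Fu -7.81 Fv -0.02 Fz 4.58 T [-0.32  1.54 -0.  ]
```

```bash
python3 - <<'E'
from h import *
s=snap('scene','s6.png')
c=s['color'][130:300,180:400,::-1]; cv2.imwrite('pics/s6z.png',cv2.resize(c,None,fx=3.5,fy=3.5,interpolation=2))
E
```

```text
(no output)
```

View pics/s6z.png

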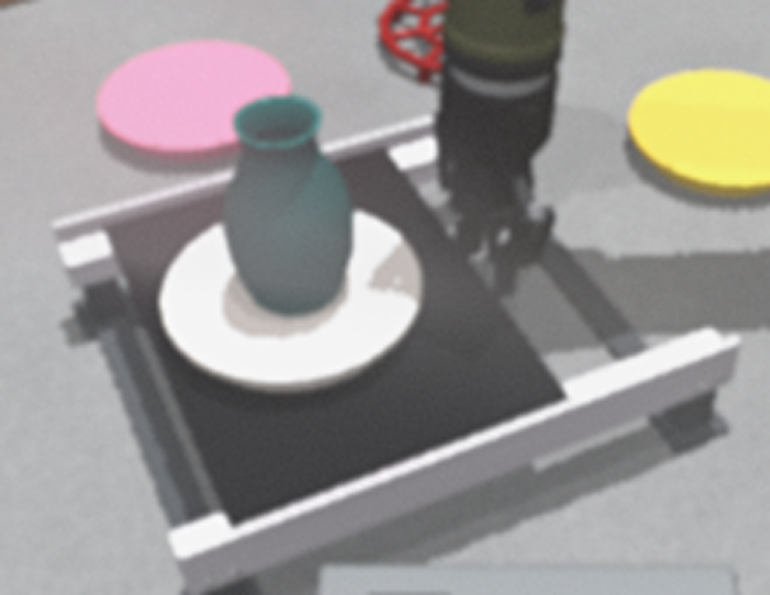

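```bash
python3 - <<'E'
from h import *
a,b=load('s5.png'),load('s6.png'); z=load('s4.png')
u=np.array([np.cos(.274),np.sin(.274),0])
def vm(s):
    h=cv2.cvtColor(s['color'],cv2.COLOR_RGB2HSV)
    m=((h[...,0]>80)&(h[...,0]<105)&(h[...,1]>80)).astype(np.uint8); m[:130]=0;m[240:]=0;m[:,:220]=0;m[:,320:]=0
    M=cv2.moments(m,True); ys,xs=np.nonzero(m); return M['m10']/M['m00'],M['m01']/M['m00'],M['m00'],ys.min(),ys.max()
for n in ['s3.png','s4.png','s5.png','s6.png']: print(n,vm(load(n)))
# predicted vase centre
st=np.array([.6932,.0392,0])
c0=st+(-.0614+.013)*u+[0,0,.113+.062]
for d in [0,.0245,.0578,.0614,.0625]:
    print(d,proj(a,[c0+d*u]),proj(a,[c0+d*u-[0,0,.008]]))
E
```

```text
s3.png (292.3, 150.2, 70.0, np.int64(147), np.int64(158))
s4.png (286.4166666666667, 153.83333333333334, 12.0, np.int64(151), np.int64(158))
s5.png (264.7142857142857, 160.42857142857142, 7.0, np.int64(158), np.int64(164))
s6.png (262.8888888888889, 160.11111111111111, 9.0, np.int64(158), np.int64(164))
0 [[290.93161529 177.69286292]] [[291.07600119 180.53156771]]
0.0245 [[280.64635138 180.6810088 ]] [[280.85835747 183.53135319]]
0.0578 [[266.3037775  184.84905085]] [[266.61246871 187.71479133]]
0.0614 [[264.72756419 185.3071893 ]] [[265.04704967 188.1745627 ]]
0.0625 [[264.2449296  185.44747394]] [[264.56772692 188.31534501]]
```

```bash
cat > tr.py <<'E'
from h import *
import sys
g=lambda n:cv2.cvtColor(load(n)['color'],cv2.COLOR_RGB2GRAY).astype(np.float32)
def shift(a,b,box):
    x0,y0,x1,y1=box
    t=cv2.resize(g(a)[y0:y1,x0:x1],None,fx=8,fy=8,interpolation=cv2.INTER_CUBIC)
    m=14
    im=cv2.resize(g(b)[y0-m:y1+m,x0-m-30:x1+m],None,fx=8,fy=8,interpolation=cv2.INTER_CUBIC)
    r=cv2.matchTemplate(im,t,cv2.TM_CCOEFF_NORMED);_,v,_,l=cv2.minMaxLoc(r)
    return l[0]/8-m-30,l[1]/8-m,v
if __name__=='__main__':
  for a,b,d in [('s4.png','s5.png',27.7),('s5.png','s6.png',0),('s4.png','s6.png',0)]:
    print(a,b,'vase',shift(a,b,(260,148,302,215)),'neck',shift(a,b,(260,148,296,170)))
E
python3 tr.py
```

```text
s4.png s5.png vase (-15.375, 7.25, 0.9175101518630981) neck (-16.375, 7.25, 0.8632792234420776)
s5.png s6.png vase (-1.5, 0.375, 0.9939384460449219) neck (-1.25, 0.125, 0.9857727885246277)
s4.png s6.png vase (-17.25, 7.75, 0.9144951701164246) neck (-18.25, 7.375, 0.8709284663200378)
```

Tracking the vase between pictures gives a 2.6 px extra downward shift, against about 2.85 px expected for an 8 mm drop. The shelf therefore appears to have dropped before picture s5, slid through its play, and stopped on the notch wall, where the force rose to 8 N. I'll back away straight and verify.

Emit:
drive_tool --series "0 0.05 0 0 0 0 0; -0.005 0.1 0 0 0 0 0; -0.01 0.2 0 0 0 0 0; -0.02 0.3 0 0 0 0 0; -0.03 0.4 0 0 0 0 0; -0.03 0.4 0 0 0 0 0; 0 0 0 0 0 0 0"

```text
clock: 9.4
ee_pos: [0.5267, -0.0094, 0.0567]
tool_rot: [-1.647, 1.506, 0.201]
wrist_force: [0.5, 0.9, 0.3]
width: 0.0428
```

```bash
python3 q.py; python3 - <<'E'
from h import *
s=snap('scene','s7.png')
c=s['color'][130:300,180:400,::-1]; cv2.imwrite('pics/s7z.png',cv2.resize(c,None,fx=3.5,fy=3.5,interpolation=2))
s=snap('wrist','w7.png')
s=snap('top','t7.png')
c=s['color'][90:255,235:395,::-1]
cv2.imwrite('pics/t7z.png',cv2.resize(c,None,fx=3.6,fy=3.6,interpolation=cv2.INTER_CUBIC))
E
```

```text
t 9.4 [ 0.5267 -0.0094  0.0567] [ 0.21  0.87 -0.46  2.04  1.02  0.4   0.79] tilt/yaw [[0.064, -0.96, -0.273], [0.013, -0.273, 0.962], [-0.998, -0.065, -0.005]]
gap along u 0.0020 lat 0.0004 Fu 0.76 Fv 0.71 Fz 0.28 T [-0.03  0.05  0.02]
```

View pics/s7z.png

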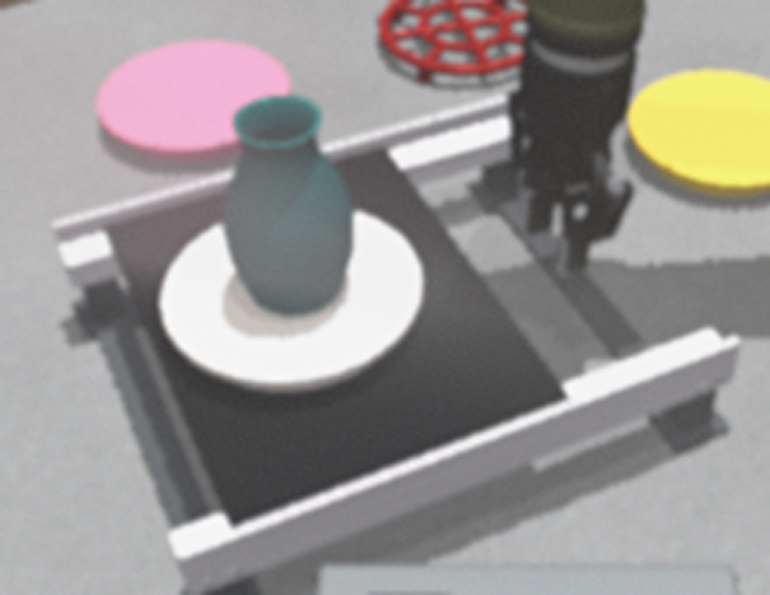

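View pics/w7.png

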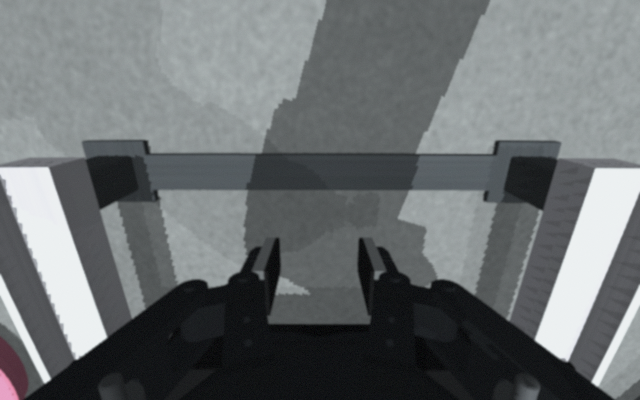

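View pics/t7z.png

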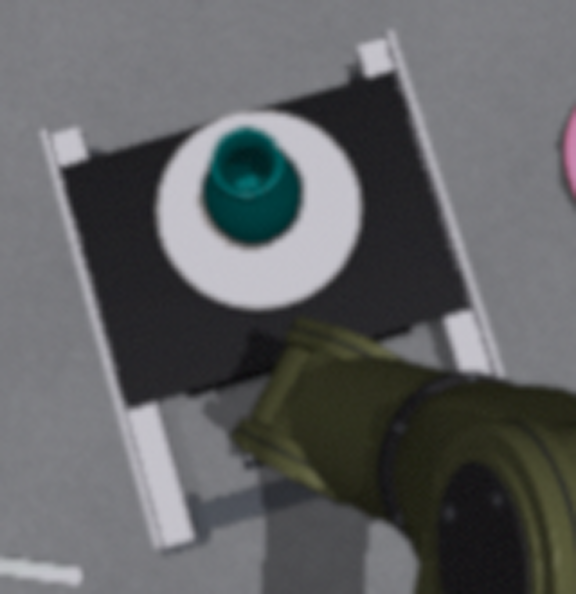

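```bash
python3 - <<'E'
from h import *
def tri(s1,p1,s2,p2):
    o1,d1=ray(s1,[p1]);o2,d2=ray(s2,[p2]);d1,d2=d1[0],d2[0]
    A=np.c_[d1,-d2];t=np.linalg.lstsq(A,o2-o1,rcond=None)[0]
    a=o1+t[0]*d1;b=o2+t[1]*d2;return (a+b)/2,np.linalg.norm(a-b)
z=lambda a:np.array(a)/3.6+[235,90]-0.36
zs=lambda a,o:np.array(a)/3.5+o-0.36
print('rim before',tri(load('top0.png'),z((270,238)),load('s3.png'),zs((168,86),[240,130])))
print('rim after',tri(load('t7.png'),z((247,160)),load('s7.png'),zs((278,122),[180,130])))
# turntable leftmost/rightmost-ish by white mask: fit ellipse in top
for n in ['top0.png','t7.png']:
    s=load(n);c=s['color'];h=cv2.cvtColor(c,cv2.COLOR_RGB2HSV)
    m=((h[...,1]<40)&(h[...,2]>140)).astype(np.uint8);m[:90]=0;m[255:]=0;m[:,:235]=0;m[:,395:]=0
    k=max(cv2.findContours(m,0,1)[0],key=lambda q:cv2.contourArea(cv2.convexHull(q)) if 1 else 0)
    e=cv2.fitEllipse(cv2.convexHull(k)); print(n,e)
    for zz in (.113,.105):print(zz,plane(s,[e[0]],zz))
s=load('t7.png'); o=np.array([.6932,.0392,0]);u=np.array([np.cos(.274),np.sin(.274),0])
for zz in (.086,.078):
    P=plane(s,[z(q) for q in [(130,408),(470,312),(395,75),(62,172)]],zz)
    o[2]=zz
    print(zz,'stand x of mid',(P.mean(0)-o)@u,'sizes',[round(float(np.linalg.norm(P[i]-P[i-1])),4) for i in range(4)])
E
python3 - <<'E'
import sys; sys.path.insert(0,'.')
import os; os.chdir('.')
from tr import *
for b in ['s4.png','s7.png']: print('s3',b,shift('s3.png',b,(268,148,310,215)))
print('s5-s7',shift('s5.png','s7.png',(242,156,290,222)))
E
```

```text
rim before (array([0.65178049, 0.0272111 , 0.23902189]), np.float64(0.001346879372615656))
rim after (array([0.71297612, 0.04400871, 0.2320758 ]), np.float64(0.0010838015107790817))
top0.png ((312.4455261230469, 167.04698181152344), (55.2689094543457, 56.44895553588867), 82.36103820800781)
0.113 [[0.65105592 0.02483992 0.113     ]]
0.105 [[0.65288335 0.02514816 0.105     ]]
t7.png ((306.47576904296875, 147.70729064941406), (54.48628616333008, 55.86063766479492), 85.21954345703125)
0.113 [[0.70988492 0.04205399 0.113     ]]
0.105 [[0.71215075 0.04249051 0.105     ]]
0.086 stand x of mid -0.0022604915577590055 sizes [0.2116, 0.2926, 0.2155, 0.2958]
0.078 stand x of mid -0.00015628787895666983 sizes [0.2132, 0.2947, 0.2171, 0.298]
s3 s4.png (-9.5, 2.875, 0.9618533253669739)
s3 s7.png (-26.875, 10.875, 0.889165461063385)
s5-s7 (-1.75, 0.375, 0.9966461062431335)
```

The pictures after backing off show the vase centred on the turntable and the hand clear of the lip. The vase rim came down about 7 mm and travelled 63 mm. The tracking shift matches a full 8 mm drop: (−26.9, +10.9) px measured against about (−26.7, +10.6) px expected. I'll raise the hand clear and take one last look.

Emit:
drive_tool --series "-0.4 0.1 0 0 0 0 0; -0.5 0.1 0 0 0 0 0; -0.5 0.1 0 0 0 0 0; -0.5 0.1 0 0 0 0 0; -0.4 0 0 0 0 0 0; 0 0 0 0 0 0 0; 0 0 0 0 0 0 0; 0 0 0 0 0 0 0"

```text
clock: 10.35
ee_pos: [0.5074, -0.0142, 0.1467]
tool_rot: [-1.63, 1.504, 0.217]
wrist_force: [-0.0, -0.3, 1.0]
width: 0.0429
```

```bash
python3 q.py; python3 - <<'E'
from h import *
snap('scene','s8.png')
from tr import shift
print(shift('s7.png','s8.png',(240,156,288,222)))
s=load('s8.png'); c=s['color'][90:330,180:440,::-1]; cv2.imwrite('pics/s8z.png',cv2.resize(c,None,fx=2.5,fy=2.4,interpolation=2))
E
```

```text
t 10.35 [ 0.5074 -0.0142  0.1467] [ 0.34  0.72 -0.65  2.05  0.82  0.57  0.97] tilt/yaw [[0.065, -0.96, -0.273], [0.014, -0.272, 0.962], [-0.998, -0.066, -0.004]]
gap along u 0.0219 lat -0.0002 Fu -0.11 Fv -0.24 Fz 0.96 T [0.02 0.07 0.02]
(0.0, 0.0, 0.9996721744537354)
```

View pics/s8z.png

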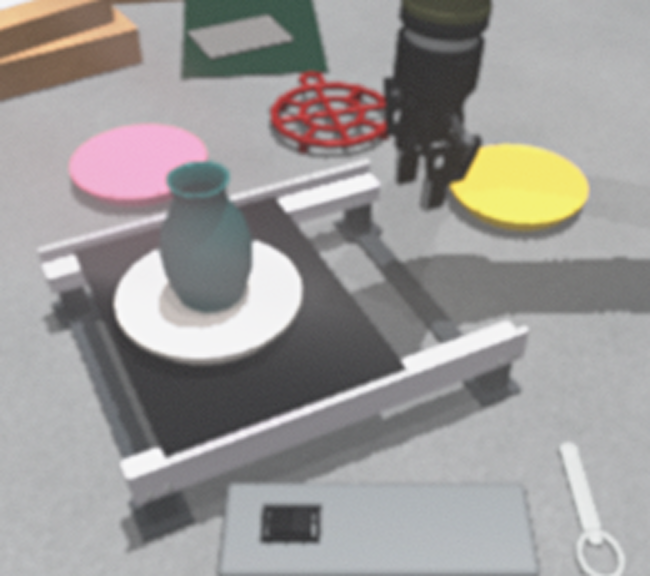

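The shelf sits below the flange tops, the vase stands upright and hasn't moved since the last picture, and the hand is clear at (430,170). I'll hand it in.

```bash
python3 -c "
from cell import ctrl
print(ctrl.sign_off())"
```

```text
the job is handed in; nothing more can be done
None
```

I pushed the shelf back by its front lip until it dropped into the notches, then took the hand away and handed the job in at about 10 s of the 40 s limit. No verdict is reported, so the results below are from my own checks.

- **Push:** I used the half-open fingertips and moved about 63 mm at 12–24 mm/s. At the ends of the moves I read 2–5 N while it slid and 8 N when it met the notch wall.
- **Drop:** I did not feel it clearly in the force readings. It showed in the pictures:
  - The vase shifted (−26.9, +10.9) px, against about (−26.7, +10.6) px expected for the travel plus the full 8 mm.
  - Locating the vase rim in two views gave about 7 mm, within the accuracy of my readings.
- **Position:** The top view puts the shelf within about 1 mm of the notched place. The push ended against the rear notch walls, where it could be up to +3 mm. The limit is ±6 mm.
- **Level:** I judged this only by eye and from the vase shift; I did not measure the tilt directly.
- **At the end:** The vase stood upright on the middle of the turntable and did not move between the last two pictures. The wrist force was about 1 N or less with the hand raised clear. The trivet, bottle opener and light box looked untouched; I did not measure their positions again.

At 20° and 8° of hand tilt, joint 6 came close to its lower limit, so I finished the approach at about 4°.

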